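# Reset the office router with the stylus

## Robot

A 7-joint arm with a two-finger parallel gripper is mounted at the origin on the work surface. World frame = base frame: x ahead of the robot, y to its left, z up, the work surface at z = 0. Lengths are in m, angles in rad, forces in N, time in s.
With the tool pointing down it reaches from about 0.4 to 0.85 m from the base axis. Payload 4.5 kg.
Tool frame: the origin (TCP) lies at the very end of the fingers, on their centre line; the grasp point (between the pads) lies 19 mm behind it; x points along the fingers, y is the direction in which the jaws open and shut, and the axes are right-handed (so a half turn about x gives the same grasp; the last joint's range is limited). The gripper opens to 88 mm and grips with 3 to 60 N. Pads are 18 mm wide; open, the fingers measure 123 mm over their backs; the gripper's body (75 mm by 187 mm) begins 45 mm behind the grasp point.
Start: joints at [-1.068, 0.689, -0.195, 1.565, 0.157, 0.902, -0.215], TCP at [0.282, 0.558, 0.239] pointing down, gripper open.
Joint ranges: [-3.01, 3.01], [-0.46, 2.08], [-1.47, 1.51], [0.13, 2.56], [-1, 4.14], [0.04, 2.09], [-2.66, 2.66]. Speed limits (rad/s): [2.57, 2.57, 3.14, 3.14, 3.14, 3.14, 3.14].

## Interface

Orientations are given as a unit quaternion [w, x, y, z].
In Python, from station import * gives the robot as it stands. Calls block until the motion is done:
- move_ptp(position, orientation): joint-space move of the TCP to a pose.
- line_to(position, rate=0.15, ori=None, max_force=None): straight line of the TCP; ori=None keeps the orientation; rate is the mean speed in m/s. With max_force (N) it stops when the force on the tool has changed by that much, and returns True; else False.
- set_joints(angles): joint-space move.
- command_gripper(opening, effort=None): finger opening in m; effort is the grip in N (None keeps the last); returns when the fingers have stopped.
- dwell(seconds).
- solve_ik(position, orientation): joint angles nearest the present ones, or None.
- read_state(): the state.
- snapshot(name): name is "side" or "top"; returns the picture (480x640x3 uint8, red, green, blue); there is no depth.
- camera_model(name): a dict with "intrinsics" (3x3 intrinsics, pixels), "k1" (the pictures are not rectified: a ray, as slopes to the right and down, at radius r is drawn at 1 + k1 r^2 times it, then the intrinsics apply), "world_from_camera" (4x4, takes a point from camera to world coordinates). Camera axes: x right, y down, z forward; pixel columns grow to the right and rows downward; lengths in m; the calibration is good to about 2 mm. A picture is of the moment at which its call begins. camera_model takes no time and is no camera call.
A pose or a line that the arm cannot do raises PlanningError and nothing moves.
- job_done(): hands the job in, once; it reports no verdict.
Trained networks look in the newest picture that a camera, given by its name, has taken for a name from the list of things; names that differ only in an ending like _2 or _b are one class to them, and where a whole thing is asked for, a point or a joint stands for the part that bears it (a point fixed in the world has none). Each returns a list of dicts, best first, with "score" (0 to 1); they miss things now and then, are a little off and sometimes report something else, mostly with a low value. They report only what shows in the picture. A call takes as long as a camera call. They do not tell look-alikes from the thing itself.
- spot_in(camera, query): "bbox" ([left, top, right, bottom] in pixels, round what is visible of it).
- outline_of(camera, query): "mask" (480x640 bool, what is visible of it) and "bbox" ([left, top, right, bottom] in pixels, round what is visible of it).
- place_of(camera, query): "centre" ([column, row] in pixels: a listed point, or the origin of a listed thing).
The state is a dict: "t": time; "joints": joint angles; "dq": joint speeds; "joint_efforts": joint torques, N m; "eef_pos": TCP position; "orientation": TCP orientation; "contact_force": force on the tool from outside, world axes, zero at the start; "moment": the same for the moment, N m; "grip_width": finger opening in m.
Only numpy, scipy, OpenCV 4.12 (cv2) and the standard library are available. Lean on these libraries where they do the work, as an engineer would, in place of code of your own. Each camera call takes 0.05 s, during which the arm holds its last target. There are 200 camera calls.

## Task

The office router has hung. Take the metal stylus out of its square wooden stand and, with its tip, push the recessed button in the round well on top of the router (the box with two stub antennas) all the way down for a moment, then stand the stylus back in the hole of its stand and let go. Do not press the button in the square well of the docking station beside it, and do not touch either box with the gripper.

Things in the scene. Friction and masses are not known exactly. Their poses are not given: they have to be found in the camera images.
- stylus_mid (a point): Stylus, upright, tip down in its stand, 50 to 75 g; this point is the centre of its round aluminium grip (22 mm wide, 60 mm tall), z up along it. Below the grip: a black guard disc (46 mm wide, 6 mm thick; underside 36 mm below this point, resting on the stand), then a steel shaft (8 mm wide, 50 mm long) with rounded tip 86 mm below this point. Not the pen in the round white stand.
- stand_mouth (a point): Fixed square wooden stand of the stylus, 64 x 64 mm, 62 mm high; this point is the centre of the round hole's mouth in its top face, z up. The hole is 28 mm wide and 56 mm deep, so the stylus shaft has 10 mm of play all round; with the stylus home, its grip centre is 36 mm above this point.
- reset_mouth (a point): Router: fixed white flat box, 160 x 200 mm, 45 mm high, two black stub antennas (55 mm above its top) on its far edge, 100 mm or more from this point. This point is the centre of the mouth of the round well in its top, z up. The well is 28 mm wide; in it sits the round grey button, 24 mm wide, its top 14 mm below this point (20 mm when fully pressed, straight down).
- reset_button (a joint): Travel of the router's reset button, in m: 0 released, 0.006 fully down (counts as all the way down from 0.0045). A spring pushes it back: about 1.5 N at first, 5 N fully down, then a hard stop.
- dock_button (a joint): Travel of the button in the square well of the docking station, a flat white box of the same size without antennas: 0 released, 0.006 fully down. Must not be pressed.
Things that resemble listed ones, but are neither listed nor needed, are in the scene too. What is shaped like the part that bears stylus_mid but yellow is not meant.

How it is judged:
By the outcome, as a careful person would: the job done as asked, in the order asked, and still so for the second after the job is handed in, with the robot touching nothing.
It also fails if it takes over 51 s, if anything falls off the work surface, if the arm or the gripper's body presses on something with over 40 N, if the wrist force passes 120 N, or if a joint passes its speed limit or range.

## Working session

There is one attempt and no reset: what is moved stays moved. The work goes in short steps, each a Python script; the robot and the scene stay as the last script left them, time stands still between calls to the robot, and variables do not carry over. Pictures are saved under pics/ and viewed, about 8 in all and at most 12, crops included, and the job is handed in when it is done.

```bash
mkdir -p pics
cat > h.py <<'E'
from station import *
import numpy as np, cv2
def snap(c,n,crop=None,s=1):
    im=snapshot(c)[:,:,::-1].copy()
    if crop: im=im[crop[1]:crop[3],crop[0]:crop[2]]
    cv2.imwrite('pics/'+n+'.png',cv2.resize(im,None,fx=s,fy=s,interpolation=cv2.INTER_CUBIC)); 
def ray(c,uv):
    m=camera_model(c);K=np.array(m['intrinsics']);T=np.array(m['world_from_camera'])
    p=cv2.undistortPoints(np.array([[uv]],float),K,np.array([m['k1'],0,0,0.]))[0,0]
    return T[:3,3],T[:3,:3]@np.array([p[0],p[1],1])
def at_z(c,uv,z):
    o,d=ray(c,uv);return o+d*(z-o[2])/d[2]
def tri(a,b,cs=('top','side')):
    (o1,d1),(o2,d2)=ray(cs[0],a),ray(cs[1],b)
    A=np.stack([d1,-d2],1);s=np.linalg.lstsq(A,o2-o1,rcond=None)[0]
    p,q=o1+s[0]*d1,o2+s[1]*d2
    return (p+q)/2,np.linalg.norm(p-q)
def proj(c,P):
    m=camera_model(c);K=np.array(m['intrinsics']);T=np.linalg.inv(np.array(m['world_from_camera']))
    return cv2.projectPoints(np.array([P],float),cv2.Rodrigues(T[:3,:3])[0],T[:3,3],K,np.array([m['k1'],0,0,0.]))[0][0,0]
E
python3 - <<'E'
from h import *
np.set_printoptions(precision=3,suppress=True)
for c in('top','side'):
    snap(c,c+'0')
    for q in('stylus_mid','stand_mouth','reset_mouth'):
        print(c,q,[(np.round(d['centre'],1).tolist(),round(d['score'],2)) for d in place_of(c,q)])
    print(np.array(camera_model(c)['world_from_camera']))
s=read_state();print(s['t'],s['orientation'],s['grip_width'])
E
```

```text
top stylus_mid [([237.6, 268.7], 0.82), ([187.2, 244.6], 0.59), ([240.5, 332.8], 0.58)]
top stand_mouth [([240.9, 266.9], 0.68)]
top reset_mouth []
[[ 0.001 -0.996  0.093  0.416]
 [-1.    -0.     0.006 -0.009]
 [-0.006 -0.093 -0.996  0.821]
 [ 0.     0.     0.     1.   ]]
side stylus_mid [([249.8, 189.9], 0.97), ([213.7, 247.7], 0.82), ([259.2, 212.8], 0.64)]
side stand_mouth [([258.8, 227.1], 0.7)]
side reset_mouth [([420.6, 265.0], 0.78)]
[[ 0.745 -0.463  0.48   0.1  ]
 [-0.667 -0.522  0.531 -0.415]
 [ 0.005 -0.716 -0.698  0.65 ]
 [ 0.     0.     0.     1.   ]]
0.4 [ 0.688  0.164  0.688 -0.164] 0.0882498704429615
```

View pics/top0.png

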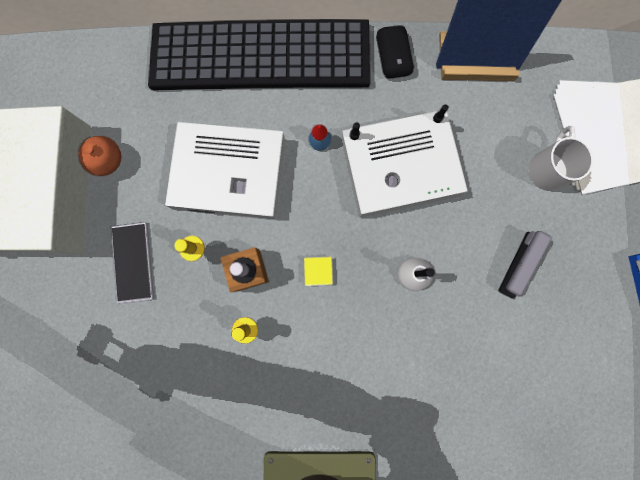

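View pics/side0.png

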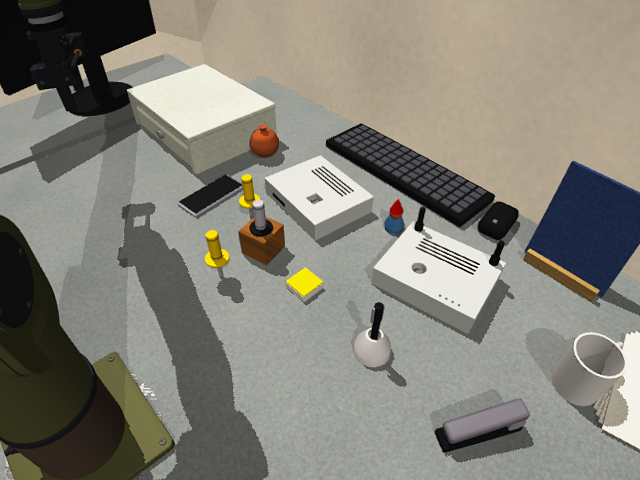

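The stylus candidates in the top view are grey at (238,269) in the brown square stand, yellow at (187,245), yellow at (241,332), and the pen at (418,272) in the round white stand. The grey one fits: aluminium, in the square wooden stand. For the wells, the round one at (392,180) is on the box with antennas, so it is the router. The square one at (238,186) is the dock. I'll confirm with one crop and refine.

Run:
```python
from h import *
np.set_printoptions(precision=4,suppress=True)
a=snapshot('top')[215:375,150:310,::-1]; b=snapshot('side')[150:310,190:350,::-1]
c=snapshot('top')[140:220,352:432,::-1]; d=snapshot('side')[230:310,380:460,::-1]
R=lambda i:cv2.resize(np.ascontiguousarray(i),(300,300),interpolation=cv2.INTER_CUBIC)
cv2.imwrite('pics/crop1.png',np.vstack([np.hstack([R(a),R(b)]),np.hstack([R(c),R(d)])]))
print('stylus',tri((237.6,268.7),(259.2,212.8)))
print('reset',tri((392.4,179.5),(420.6,265)), at_z('top',(392.4,179.5),.045),at_z('side',(420.6,265),.045))
print('stand',tri((240.9,266.9),(258.8,227.1)),at_z('top',(240.9,266.9),.062),at_z('side',(258.8,227.1),.062))
for n,p in dict(y1=(190,250),y2=(245,332),dock=(238,186)).items(): print(n,at_z('top',p,.02))
for q in('stylus_mid',):
  for cam in('top','side'):
    for o in outline_of(cam,q): print(cam,o['bbox'],round(o['score'],2))
```

```text
stylus (array([0.4391, 0.1338, 0.1006]), np.float64(0.0011428533664926057))
reset (array([ 0.6029, -0.135 ,  0.0529]), np.float64(0.004276951567196858)) [ 0.6032 -0.1347  0.045 ] [ 0.6115 -0.1324  0.045 ]
stand (array([0.4409, 0.1382, 0.0592]), np.float64(0.005564685316882183)) [0.4431 0.136  0.062 ] [0.4372 0.1374 0.062 ]
y1 [0.4759 0.2405 0.02  ]
y2 [0.3253 0.1349 0.02  ]
dock [0.597  0.1524 0.02  ]
top [232.3, 317.8, 254.5, 343.4] 0.82
top [227.8, 259.8, 256.6, 281.5] 0.63
top [176.1, 234.7, 206.9, 263.8] 0.6
side [240.8, 175.7, 259.0, 220.5] 0.9
side [249.0, 200.1, 275.7, 234.4] 0.85
side [205.9, 228.2, 233.5, 275.6] 0.65
```

View pics/crop1.png

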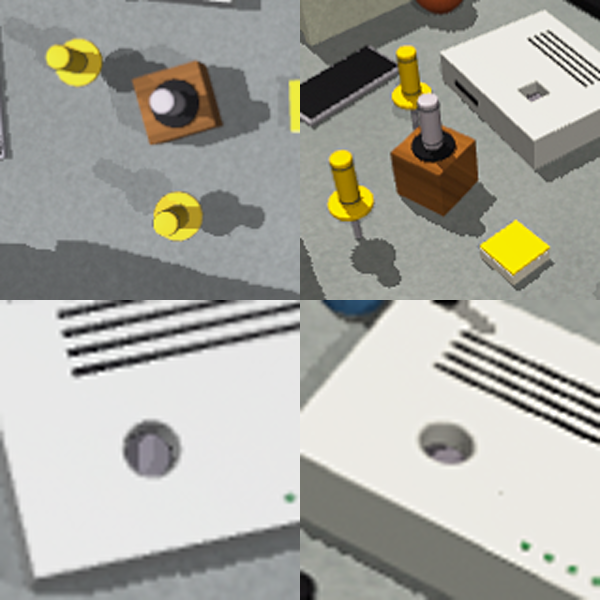

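Confirmed: the grey stylus is in the brown square stand, the yellow ones at both sides stand apart, and the round well is on the box with antennas. Next I grasp and lift, then look again.

```bash
cat >> h.py <<'E'
from scipy.spatial.transform import Rotation as Ro
np.set_printoptions(precision=4,suppress=True)
def quat(deg):
    c,s=np.cos(np.radians(deg)),np.sin(np.radians(deg))
    q=Ro.from_matrix(np.array([[0,c,s],[0,s,-c],[-1,0,0]])).as_quat()
    return [q[3],q[0],q[1],q[2]]
E
python3 - <<'E'
from h import *
print('y',tri((187.2,244.6),(249.8,189.9)),tri((240.5,332.8),(213.7,247.7)))
print('reset',tri((392.5,179.7),(418.9,268.1)),at_z('top',(392.5,179.7),.045),at_z('side',(418.9,268.1),.045))
print('stylus at z.098',at_z('top',(237.6,268.7),.098),at_z('side',(259.2,212.8),.098))
ok=[]
for phi in(125,-55,35,-145):
    js=[solve_ik(p,quat(phi)) for p in([.4385,.134,.079],[.4385,.134,.25],[.603,-.134,.2],[.603,-.134,.09])]
    if all(j is not None for j in js):
        j=np.array(js); print(phi,j[:,6],j[:,4]); ok.append((np.abs(j[:,6]).max(),phi))
phi=min(ok)[1];print(phi)
open('phi','w').write(str(phi));q=quat(phi)
move_ptp([.4385,.134,.22],q); command_gripper(.06)
hit=line_to([.4385,.134,.080],.12,max_force=8);print(hit,read_state()['eef_pos'])
if not hit:
    command_gripper(0.0,35);s=read_state();print(s['grip_width'],s['contact_force'])
    print(line_to([.4385,.134,.25],.12))
    snap('side','lift');snap('top','liftt')
    for c in('top','side'):
      for qn in('stylus_mid','stand_mouth'):
        print(c,qn,[(np.round(d['centre'],1).tolist(),round(d['score'],2)) for d in place_of(c,qn)])
    print(proj('top',[.4385,.134,.269]),proj('side',[.4385,.134,.269]))
print(read_state()['t'],read_state()['grip_width'])
a=cv2.imread('pics/lift.png');b=cv2.imread('pics/liftt.png')
cv2.imwrite('pics/l2.png',np.hstack([cv2.resize(a[80:320,140:380],(400,400)),cv2.resize(b[180:340,160:320],(400,400))]))
E
```

```text
y (array([0.4809, 0.2269, 0.0804]), np.float64(0.00034127975382811164)) (array([0.3314, 0.1313, 0.0798]), np.float64(0.0016704804069664978))
reset (array([ 0.603 , -0.1351,  0.0448]), np.float64(0.0003709475964636718)) [ 0.6028 -0.1349  0.045 ] [ 0.603  -0.1353  0.045 ]
stylus at z.098 [0.4388 0.1347 0.098 ] [0.4412 0.136  0.098 ]
125 [0.992  1.3499 1.8607 1.6584] [0.786  0.3962 0.5217 0.7651]
-55 [-1.0332 -1.0886 -0.5855 -0.6037] [-0.3214 -0.2419 -0.2513 -0.2336]
35 [-0.0524  0.1109  0.6116  0.458 ] [0.2642 0.0935 0.1578 0.3306]
-145 [ 2.1594  2.5836 -1.5161 -1.623 ] [ 1.1828  0.6967 -0.9637 -0.8527]
35
False [0.4389 0.1341 0.0805]
0.02108686295676422 [-0.3096 -1.1289  1.4294]
False
top stylus_mid [([241.1, 330.1], 0.7), ([213.1, 263.6], 0.64)]
top stand_mouth [([237.9, 266.9], 0.72)]
side stylus_mid [([250.2, 135.3], 0.8), ([214.7, 245.0], 0.76), ([250.3, 189.7], 0.61)]
side stand_mouth [([261.7, 228.3], 0.96)]
[211.9968 264.6227] [249.472  135.9375]
6.8 0.021167206713208042
```

View pics/l2.png

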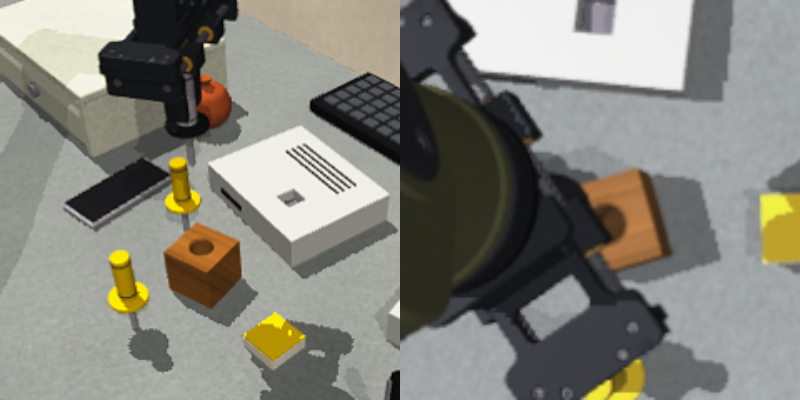

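The stylus is held upright. The stand hole shows at side (261,228). I'll go above the router well, check the tip, and measure the hole unobstructed.

Run:
```python
from h import *
q=quat(float(open('phi').read()))
move_ptp([.603,-.135,.25],q)
line_to([.603,-.135,.132],.15)
print(read_state()['eef_pos'])
snap('side','pr');snap('top','prt')
for c in('top','side'):
    print(c,[(np.round(d['centre'],1).tolist(),round(d['score'],2),at_z(c,d['centre'],.062)) for d in place_of(c,'stand_mouth')])
print(at_z('side',(261.2,227.6),.062))
print('side stylus',[(np.round(d['centre'],1).tolist(),round(d['score'],2)) for d in place_of('side','stylus_mid')])
print('exp mid,disc,tip,mouth',*[proj('side',[.603,-.135,z]) for z in(.151,.115,.065,.045)])
a=cv2.imread('pics/pr.png')[190:310,360:480];b=cv2.imread('pics/prt.png')[225:305,200:280]
cv2.imwrite('pics/p2.png',np.hstack([cv2.resize(a,(400,400)),cv2.resize(b,(400,400))]))
print(read_state()['t'])
```

```text
[ 0.6037 -0.1347  0.1329]
top [([239.0, 265.1], 0.83, array([0.4462, 0.1394, 0.062 ]))]
side [([260.4, 225.8], 0.75, array([0.4418, 0.1384, 0.062 ]))]
[0.4399 0.1331 0.062 ]
side stylus [([251.0, 189.2], 0.88), ([213.0, 246.3], 0.79)]
exp mid,disc,tip,mouth [428.968  226.1216] [425.3119 241.2535] [420.5804 260.7027] [418.7922 268.0145]
9.1833
```

View pics/p2.png

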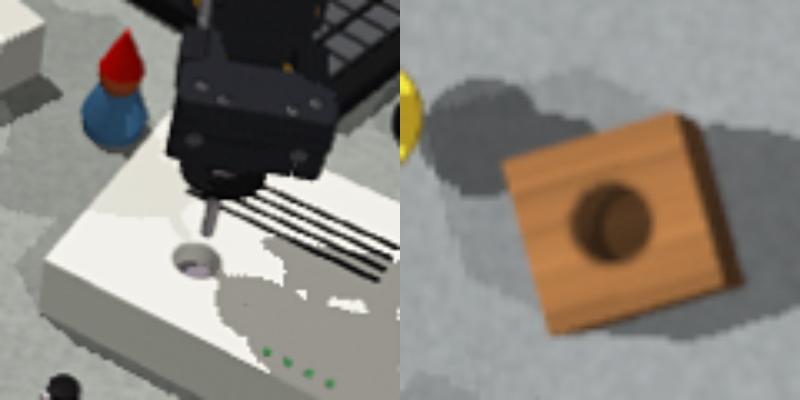

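Run:
```python
from h import *
print('hole',at_z('top',(242.4,269.4),.062))
line_to([.603,-.135,.112],.05)
f0=read_state()['contact_force']
hit=line_to([.603,-.135,.086],.02,max_force=10);s=read_state();print(hit,s['eef_pos'],np.array(s['contact_force'])-f0)
dwell(.4);s=read_state();print(s['eef_pos'],np.array(s['contact_force'])-f0,s['grip_width'],s['t'])
```

```text
hole [0.4387 0.1333 0.062 ]
True [ 0.6032 -0.1351  0.0924] [-2.8623  0.3217  7.0101]
[ 0.6031 -0.135   0.0925] [-1.9918  0.2222  6.4533] 0.0207854404133405 11.0833
```

The stop came at 6.5–7 N with the tip at about z = 0.024. That matches fully down (0.025, spring 5 N). Now back to the stand, with a look at the tip above the hole.

Run:
```python
from h import *
q=quat(float(open('phi').read()))
line_to([.603,-.135,.24],.12)
move_ptp([.4392,.1335,.24],q)
line_to([.4392,.1335,.145],.12)
print(read_state()['eef_pos'],read_state()['grip_width'])
snap('side','bk',(200,150,320,270),5)
print('exp disc,tip,mouth',*[(proj('side',[.4392,.1335,z])-[200,150])*5 for z in(.1285,.0775,.062)],read_state()['t'])
```

```text
[0.4397 0.1334 0.1454] 0.02138777664480733
exp disc,tip,mouth [288.4244 257.9513] [300.492  359.1555] [303.9846 388.2893] 14.6583
```

View pics/bk.png

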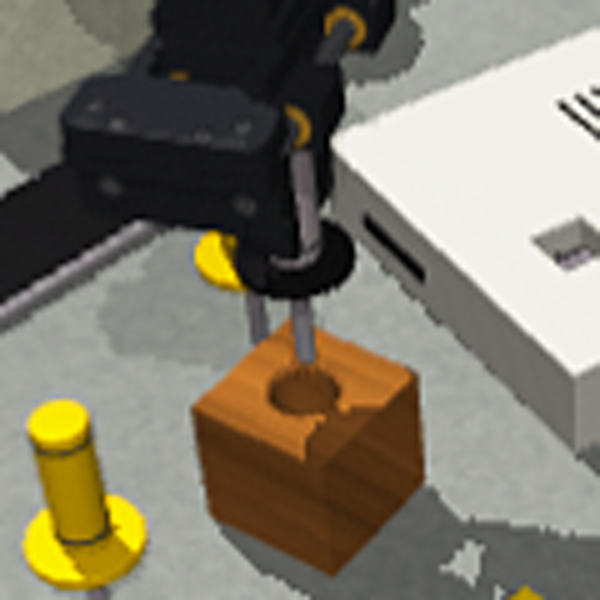

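The tip is at (307,362), just over the hole at (305,390), about 1–2 mm off with 10 mm of play. I'll lower it until contact and release.

Run:
```python
from h import *
hit=line_to([.4387,.1338,.074],.05,max_force=5);s=read_state();print(hit,s['eef_pos'],s['contact_force'])
if hit and s['eef_pos'][2]<.09:
    command_gripper(.06,10);dwell(.3)
    p=read_state()['eef_pos'];line_to([p[0],p[1],.24],.12)
    move_ptp([.40,.40,.30],quat(float(open('phi').read())));dwell(.3)
    snap('side','end');snap('top','endt')
    for c in('top','side'): print([(np.round(d['centre'],1).tolist(),round(d['score'],2)) for d in place_of(c,'stylus_mid')])
    print(proj('top',[.4387,.1338,.098]),proj('side',[.4387,.1338,.098]))
    a=cv2.imread('pics/end.png')[90:450,160:520];b=cv2.imread('pics/endt.png')[100:380,160:440]
    cv2.imwrite('pics/e2.png',np.hstack([cv2.resize(a,(400,400)),cv2.resize(b,(400,400))]))
s=read_state();print(s['t'],s['contact_force'],s['grip_width'])
```

```text
True [0.4386 0.1337 0.0798] [-0.8287  0.0729  4.4348]
[([236.3, 267.8], 0.82), ([185.6, 243.1], 0.71), ([239.1, 330.1], 0.55), ([390.1, 180.1], 0.47)]
[([249.4, 187.8], 0.81), ([259.4, 213.9], 0.59), ([213.0, 246.7], 0.57)]
[238.1309 268.7408] [258.8468 213.9344]
19.9 [-0.2101  0.4077 -0.8326] 0.06003842710616396
```

View pics/e2.png

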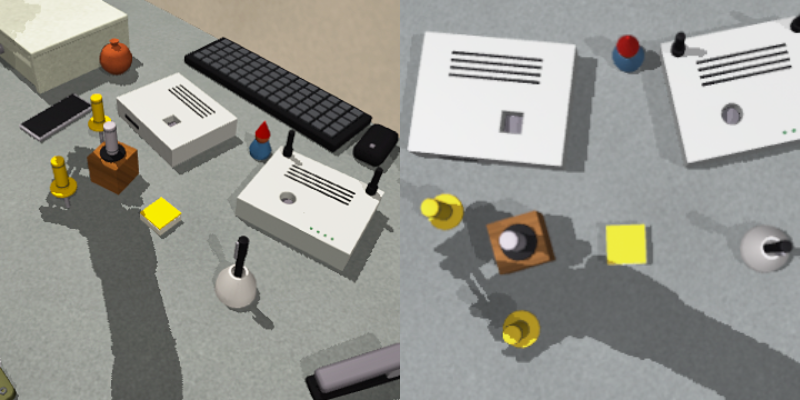

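```bash
python3 -c "
from station import *
job_done()"
```

```text
the job is handed in; nothing more can be done
```

I pressed the router's reset button all the way down with the stylus, put the stylus back in its wooden stand and let go. I handed the job in at about 20 s; no verdict is reported.

- **Press:** the arm stopped on about 7 N and held about 6.5 N for 0.4 s, more than the 5 N spring. The stylus height when it was back in the stand puts the tip at about z = 0.025 during the press. That is about 6 mm of travel, at the hard stop; I could not read the button travel directly.
- **Stylus back home:** it made contact at the same height as when I picked it up (0.0798 m, against 0.0805 m). The last pictures show it upright in the stand, within about 2 pixels of the expected position.
- **Other things in the scene:** the arm never went near the docking station's button, and the last pictures show nothing else moved or knocked over. The gripper is open and clear of everything.
- **Checks that disagreed:** the network's first position for the well was off by up to 8 mm between the two cameras, and its positions for the stand hole by about 6 mm. I used centres read from the enlarged crops instead; the cameras then agreed to under 1 mm for the well and about 1 mm for the hole. The stylus tip appeared about 2 mm off the tool axis, within the clearance.

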